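# Pin the clamp arm back onto the jar fixture

### The job

Refit the washed clamp arm to the jar fixture: set it standing on the bench with its eye between the two ears of the fork, in line with their holes, then put the long pin from the rack down through both ears and the eye until its head sits fully home on the upper ear. Let go of everything, and leave the short pin and the jar in the fixture as they are.

Things in the scene. Friction and masses are not known exactly. Their poses are not given: they have to be found in the camera images.
- fixture: Aluminium jar fixture, fixed. Origin on the bench under its fork's pin hole, z up. Fork, mouth open to -x: two level ears, x -25..25, y -23..23 mm; lower ear z 0-34, gap 34-58, upper ear 58-70; an upright web with inner face at x 25 joins them at the back (y sides open). Vertical hole 19 mm across through both ears at x = y = 0. The bench is bare under an arm that leaves the fork along -x.
- nest (a point): Centre of the jar nest, fixture (-100, 130) mm, on the top of its plate, which is 8 mm thick and spans fixture x -159..41, y 93..208 mm; a bridge of that thickness ties it to the fork (x 1..41, y 23..93). Two rubber posts 24 mm across, 73 mm high, stand at (-130, 177) and (-70, 177). The jar stands here.
- fork_hole (a point): Centre of the hole on the top face of the fork's upper ear, 70 mm above the bench; axes as the fixture's.
- clamp_arm: Loose dark steel clamp arm, ~0.32 kg, 202 mm long, standing level on a leg and its jaw. Origin at bench level under the centre of its eye, z up; its bar runs to -x. Lug with the eye: x -22..22, y -20..20, z 36..52 mm; vertical eye hole 20 mm across at x = y = 0. Leg 16 mm across, z 0..36, at x -45. Jaw, an upright grey plate: x -180..-120, y -7..7, z 0..75, rubber strips to y 18.
- bar_grip (a point): Point on the arm's bar at arm x -80, z 44 mm, close to its centre of mass: the place to grip, from above and across the bar. Bar 20 mm wide (y -10..10), z 36..52 mm, x -22..-143. Axes as the arm's.
- eye (a point): Centre of the eye hole at mid thickness of the lug, 44 mm above the arm's origin. When refitted, with the arm standing on the bench, the eye is under fork_hole; if arm and fixture axes are parallel their origins coincide. The lug then clears the lower ear by 2 mm, the upper by 6 and the web by 3.
- rack: White plastic pin rack, fixed, 150 (x) x 60 (y) x 30 (z) mm, origin at the centre of its underside. Two upright sockets at x -45 and +45 mm on its centre line, 17.5 mm across, 22 mm deep (floor at z 8), a pin standing in each; which pin is in which varies.
- long_pin: Long loose steel pin, about 0.2 kg, the taller in the rack. Origin on its axis at the underside of its head, 66 mm above the bench in the rack; z up the axis. Head (the grip): cylinder 30 mm across, z 0..26 mm. Shank 16 mm across to z -58, the last 7 mm tapering to a 7 mm tip.
- long_pin_tip (a point): Centre of the long pin's lower end, 58 mm below the underside of its head.
- short_pin: The short pin, like the long one but with a shank of only 30 mm: too short to reach the lower ear. It stays in the rack. Origin at the underside of its head, 38 mm above the bench.
- amber_jar: Amber glass jar with a white cap, 66 mm across, 90 mm high, standing in the fixture's nest. Origin at the centre of its underside. Not to be disturbed.
Things that resemble listed ones, but are neither listed nor needed, are in the scene too. Leave any brown or purple look-alike of the long_pin alone. Leave any green or turquoise look-alike of the clamp_arm alone.

How it is judged:
By the outcome, as a careful person would: the job done as asked, in the order asked, and still so for the second after the job is handed in, with the robot touching nothing.
It also fails if it takes over 58 s, if anything falls off the work surface, if the arm or the gripper's body presses on something with over 40 N, if the wrist force passes 120 N, or if a joint passes its speed limit or range.

### The arm

A 6-joint arm with a two-finger parallel gripper is mounted at the origin on the work surface. World frame = base frame: x ahead of the robot, y to its left, z up, the work surface at z = 0. Lengths are in mm, angles in rad, forces in N, time in s.
With the tool pointing down it reaches from about 325 to 775 mm from the base axis. Payload 5.5 kg.
Tool frame: the origin (TCP) lies between the finger pads; the fingertips stand 11 mm ahead of it and the grasp point (between the pads) lies 8 mm behind it (r.tip_extent is the distance from the TCP to the fingertips, in mm); z points along the fingers, y is the line along which they close (so a half turn about z gives the same grasp; the last joint's range is limited). The gripper opens to 88 mm and grips with 3 to 60 N. Pads are 20 mm wide; open, the fingers measure 115 mm over their backs; the gripper's body (75 mm by 178 mm) begins 61 mm behind the grasp point.
Start: joints at [1.18, 0.091, 1.231, -0, 1.82, -0.057], TCP at [196.586, 566.895, 233.631] pointing down, gripper open.
Joint ranges: [-2.87, 2.87], [-0.86, 2.18], [0.17, 2.46], [-1.51, 4.65], [0.06, 2.69], [-2.65, 2.65]. Speed limits (rad/s): [2.57, 2.57, 3.01, 3.14, 3.14, 3.14].

### API

Orientations are given as a unit quaternion [w, x, y, z].
In Python, from bench import r, vision gives the robot as it stands. The module is installed in compiled form; this text tells all that it offers.
- The arm moves only by the tool step_arm, never from a script. Its argument "deltas" is a list of rows, each an object with "translation": the shift along the tool's x, y, z each as a share of 3 cm, from -1 to 1, a list of three; "rotation": the turn, a rotation vector about the tool's x, y, z each as a share of 0.15 rad, from -1 to 1, a list of three. A call has 1 to 8 rows; each row shifts and turns the commanded pose from where the row before left it, along the tool's axes as they then stand; what a row does not reach is not made up. A row lasts 1/10 s, in which the tool goes at most 50 mm and 8.59 degrees, less where a joint would pass 70% of its speed; a pose out of reach is approached as far as the arm can. A call with a number of a shift or a turn outside -1 to 1 is refused whole. A call with a gripper value outside its range is refused whole. "hand" is the gripper command: -1 is shut, 1 is fully open, values between are in proportion, set as the call begins (left out, the last holds). The fingers move at their own pace and stop on an object; "newtons" is the grip in N (left out, the last holds). Time passes only in rows, so rows that do not move let the fingers close. It gives the time, the measured TCP pose, the force, the opening and the grip force at its end, in the units of the state.
- r.read_state(): the state, without advancing time (a new reading comes with each control period).
- vision.snapshot(name): name is "side" or "top" or "wrist"; returns a dict with "pixels" (384x512x3 uint8, blue, green, red), "range_z" (384x512 float32, mm along the optical axis (not along the pixel's ray), 0 where there is no reading), "fx", "fy", "cx", "cy" (pixels), "T" (4x4, takes a point from camera to world coordinates); the wrist camera has in their place "tool_from_camera" (4x4, takes a point from camera to tool coordinates, whose origin is the TCP and whose axes are the flange's). Camera axes: x right, y down, z forward; pixel columns grow to the right and rows downward; lengths in mm; the calibration is good to about 2 mm. A picture is of the moment at which its call begins: read the wrist's pose just before it.
- r.close_job(): hands the job in; it is judged then, once.
The state is a dict: "time_s": time; "q": joint angles; "joint_velocities": joint speeds; "joint_efforts": joint torques, N m; "tool_pos": TCP position; "eef_rot": TCP orientation; "wrist_force": force on the tool from outside, world axes, zero at the start; "torque": the same for the moment, N m; "grip_width": finger opening in mm; "gripper_force": force on a finger pad.
Only numpy, scipy, OpenCV 4.12 (cv2) and the standard library are available. Lean on these libraries where they do the work, as an engineer would, in place of code of your own. Each camera call takes 0.05 s, during which the arm holds its last target. There are 200 camera calls.

## Working session

There is one attempt and no reset: what is moved stays moved. The work goes in short steps, Python scripts to look and compute and a tool call to move; the robot and the scene stay as the last step left them, time stands still between calls to the robot, and variables do not carry over. Pictures are saved under pics/ and viewed, at most 10 in all, crops included, and the job is handed in when it is done.

Besides the shell and the picture viewer there is one more tool, called after ">>>" by a JSON object that holds its "fn" and its "kwargs", one argument or row to a line. step_arm: Moves the arm, as the interface text tells. Its arguments: {"type":"object","properties":{"deltas":{"type":"array","items":{"type":"object","properties":{"translation":{"type":"array","items":{"type":"number"}},"rotation":{"type":"array","items":{"type":"number"}}}}},"hand":{"type":"number"},"newtons":{"type":"number"}},"required":["deltas"]}

```bash
mkdir -p pics; cat > h.py <<'E'
import numpy as np, cv2
from bench import r, vision
from scipy.spatial.transform import Rotation as R
def snap(n):
    s=r.read_state(); d=vision.snapshot(n)
    if n=="wrist":
        q=s["eef_rot"]; T=np.eye(4); T[:3,:3]=R.from_quat([q[1],q[2],q[3],q[0]]).as_matrix(); T[:3,3]=s["tool_pos"]
        d["T"]=T@np.array(d["tool_from_camera"])
    return d
def cloud(d):
    z=d["range_z"].astype(float); v,u=np.mgrid[:z.shape[0],:z.shape[1]]
    P=np.stack([(u-d["cx"])/d["fx"]*z,(v-d["cy"])/d["fy"]*z,z],-1)
    T=np.array(d["T"]); W=P@T[:3,:3].T+T[:3,3]; W[z<=0]=np.nan; return W
def ray(d,u,v,h):
    T=np.array(d["T"]); a=T[:3,:3]@np.array([(u-d["cx"])/d["fx"],(v-d["cy"])/d["fy"],1]); o=T[:3,3]
    return o+a*(h-o[2])/a[2]
E
python3 - <<'E'
from h import *
for n in ["top","side"]:
    d=snap(n); np.save(n+".npy",d,allow_pickle=True)
    cv2.imwrite(f"pics/{n}.png",cv2.resize(d["pixels"],(768,576)))
    print(n,np.round(d["T"],3).tolist(),d["fx"])
print(r.read_state())
E
```

```text
top [[0.113, -0.971, 0.209, 281.833], [-0.994, -0.11, 0.025, 123.939], [-0.001, -0.21, -0.978, 1055.574], [0.0, 0.0, 0.0, 1.0]] 354.5392601228321
side [[0.948, -0.237, 0.213, 197.471], [-0.319, -0.677, 0.664, -813.001], [-0.013, -0.697, -0.717, 1101.243], [0.0, 0.0, 0.0, 1.0]] 496.46266412723776
{'time_s': 0.1, 'q': array([ 1.18029759e+00,  9.18024563e-02,  1.23173482e+00, -6.46148274e-06,
        1.81981233e+00, -5.66849064e-02]), 'joint_velocities': array([-1.60648369e-03, -1.40795572e-03, -1.37499843e-04, -1.21667501e-05,
       -4.05912379e-04,  4.92402442e-04]), 'joint_efforts': array([ 1.76294910e-03, -4.47859061e+01, -4.07568634e+01,  6.99204672e-02,
        2.84508755e-02, -9.06906098e-05]), 'tool_pos': array([196.4920078 , 566.65712734, 232.6259374 ]), 'eef_rot': array([-1.91733518e-04,  1.66133765e-01,  9.86102835e-01, -8.57302035e-04]), 'wrist_force': array([-0.18013491, -0.41086271,  0.42824761]), 'torque': array([ 0.02224411, -0.04095396, -0.01654464]), 'gripper_force': 0.0, 'grip_width': 88.02878340886679}
```

View pics/top.png

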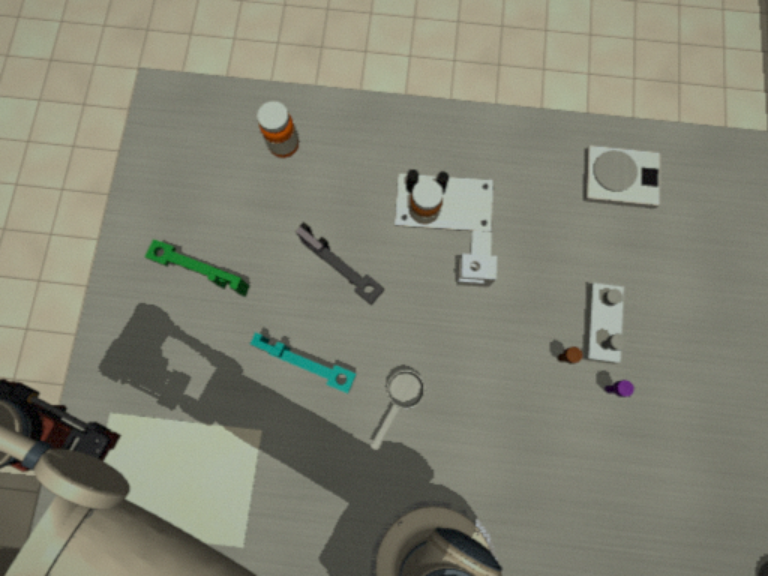

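View pics/side.png

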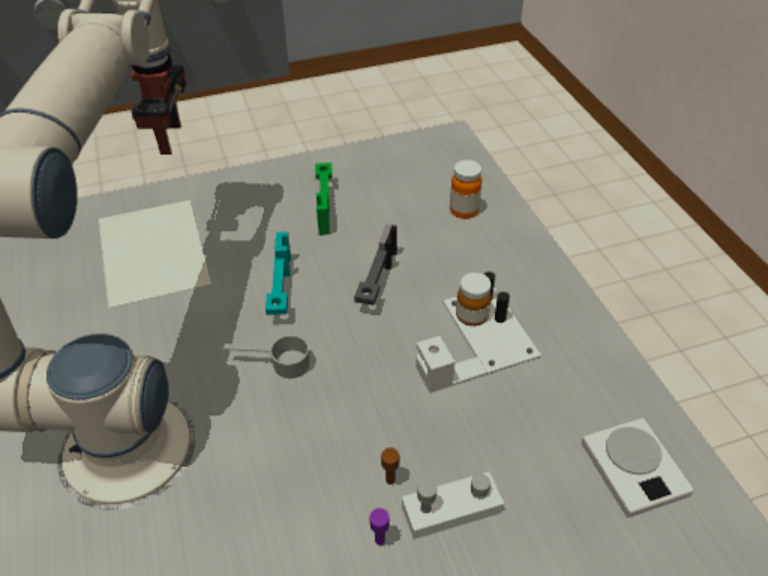

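The top view shows the fork at (477,267), the dark arm with its eye at (371,291) and jaw at (310,237), and the rack pins at (612,297) and (613,342). In the side view, the left rack pin at (427,492) is the taller one. Next I'll measure the poses.

```bash
cat > m.py <<'E'
from h import *
d=np.load("top.npy",allow_pickle=True).item(); W=cloud(d); I=d["pixels"].astype(int); g=I.sum(2)/3; sat=I.max(2)-I.min(2)
v,u=np.mgrid[:384,:512]
def roi(x0,y0,x1,y1): return (u>x0/1.5)&(u<x1/1.5)&(v>y0/1.5)&(v<y1/1.5)
def rect(m,h,name):
    vs,us=np.nonzero(m); P=np.array([ray(d,a,b,h)[:2] for a,b in zip(us,vs)],np.float32)
    (c,s,a)=cv2.minAreaRect(P); print(name,len(P),np.round(c,1),np.round(s,1),round(a,1),"mean",P.mean(0).round(1)); return P
z=W[...,2]
# fork top
m=roi(440,235,510,295)&(z>60)&(z<78); print("fork z",np.median(z[m])); rect(m,70,"forktop")
m=roi(390,165,500,290)&(g>120)&(z<16); rect(m,8,"plate+bridge")
m=roi(390,165,500,233)&(g>120)&(z<16); rect(m,8,"plate")
m=roi(464,255,490,277)&(z>-50); 
sub=g[168:188,308:330]; print(sub.astype(int))
m=roi(285,215,395,310)&(z>25)&(z<62)&(sat<30); print("arm z",np.nanmedian(z[m])); rect(m,52,"arm")
m=roi(345,270,390,310)&(z>30); rect(m,52,"lug")
m=roi(580,275,635,370)&(z>22)&(z<36); rect(m,30,"rack")
for nm,b in (("pinA",(590,280,635,315)),("pinB",(590,320,635,360))):
    m=roi(*b)&(z>45); zz=np.percentile(z[m],[50,90]); print(nm,zz); 
    t=m&(z>zz[1]-6); rect(t,zz[1],nm)
vs=g[180:206,232:262].astype(int); print(vs)
E
python3 m.py
```

```text
fork z 70.39639182451526
forktop 361 [554.7 -27.4] [49.2 67.3] 2.2 mean [555.1 -28.3]
plate+bridge 4600 [650.6  32.8] [267.2 228.8] 6.3 mean [647.3  35.5]
plate 2428 [710.3  39.3] [146.4 229.3] 6.4 mean [709.2  27.1]
[[135 141 135 133 130 120 153 182 182 177 180 178 180 180 182 181 178 177
  179 152 132 129]
 [148 164 161 162 159 145 163 181 179 181 179 178 183 180 180 177 178 180
  177 151 131 131]
 [154 181 184 182 180 183 182 182 182 182 181 180 179 182 182 182 182 180
  179 162 150 153]
 [152 184 181 181 180 183 180 183 179 182 180 181 180 180 181 177 179 182
  182 179 179 181]
 [156 185 182 180 182 183 180 185 183 183 182 183 177 178 183 181 178 180
  181 179 181 181]
 [159 183 185 179 183 186 182 175 172 172 179 178 183 185 182 181 180 181
  181 181 180 181]
 [156 182 184 182 182 177 167 141 121 127 152 171 182 182 180 182 183 180
  178 182 181 181]
 [157 183 183 184 183 164 148 131 106  86 102 146 174 183 183 180 184 181
  180 181 183 180]
 [157 181 177 182 181 166 167 173 154 121  87 104 160 179 185 182 183 180
  183 183 179 181]
 [156 180 185 181 180 155 139 158 166 137 107 
[... 3919 characters left out ...]
 67  57  61  66  58  59
   91 120 126 124 127 127 127 129 129 128 126 128]
 [122 122 123 124 122 127 131 127 124 125 127 127 102  68  57  59  53  86
  115 124 128 128 126 126 126 129 131 127 129 131]
 [122 125 124 128 123 126 126 126 126 127 127 127 125 103  76  58  79 113
  128 128 128 127 127 127 127 126 124 128 126 126]
 [127 126 124 127 128 124 127 125 125 122 126 129 126 126 115  97 112 125
  127 127 128 128 125 128 127 125 125 127 130 128]
 [128 127 128 129 127 127 131 126 127 128 125 129 127 131 125 127 125 126
  128 128 124 125 128 128 127 130 128 129 129 127]
 [125 134 130 128 129 127 128 129 130 128 128 131 131 130 128 130 127 129
  128 127 129 127 128 125 129 125 126 126 129 129]]
```

>>> {"fn": "step_arm", "kwargs": {
  "deltas": [
    {"rotation":[0,0,1]},
    {"rotation":[0,0,1]},
    {"rotation":[0,0,1]},
    {"rotation":[0,0,1]},
    {"rotation":[0,0,1]},
    {"rotation":[0,0,1]},
    {"rotation":[0,0,1]},
    {"rotation":[0,0,1]}
  ]
}}

```text
$.deltas[0]: bad value
```

>>> {"fn": "step_arm", "kwargs": {
  "deltas": [
    {"rotation":[0,0,1]},
    {"rotation":[0,0,1]},
    {"rotation":[0,0,1]},
    {"rotation":[0,0,1]},
    {"translation":[-0.2,0.95,0]},
    {"translation":[-0.2,0.95,0]},
    {"translation":[-0.2,0.95,0]},
    {"translation":[-0.2,0.95,0]}
  ]
}}

```text
$.deltas[0]: bad value
```

>>> {"fn": "step_arm", "kwargs": {
  "deltas": [
    {"translation":[-0.2,0.95,0]},
    {"translation":[-0.2,0.95,0]},
    {"translation":[-0.2,0.95,0]},
    {"translation":[-0.2,0.95,0]},
    {"translation":[-0.2,0.95,0]},
    {"translation":[-0.2,0.95,0]},
    {"translation":[-0.2,0.95,0]},
    {"translation":[-0.2,0.95,0]}
  ]
}}

```text
$.deltas[0]: bad value
```

>>> {"fn": "step_arm", "kwargs": {
  "deltas": [
    {"translation":[-0.2,0.95,0]},
    {"translation":[-0.2,0.95,0]},
    {"translation":[-0.2,0.95,0]},
    {"translation":[-0.2,0.95,0]},
    {"translation":[0,0,0]}
  ]
}}

```text
$.deltas[0]: bad value
```

```bash
python3 - <<'E'
from h import *
d=snap("wrist"); np.save("w1.npy",d,allow_pickle=True); cv2.imwrite("pics/w1.png",d["pixels"])
print(np.round(d["T"],3).tolist(),d["fx"],r.read_state()["tool_pos"])
E
```

```text
[[0.328, 0.911, 0.251, 126.707], [0.945, -0.316, -0.089, 590.924], [-0.001, 0.267, -0.964, 383.442], [0.0, 0.0, 0.0, 1.0]] 273.55731962308573 [196.49969617 566.67628456 232.75120621]
```

View pics/w1.png

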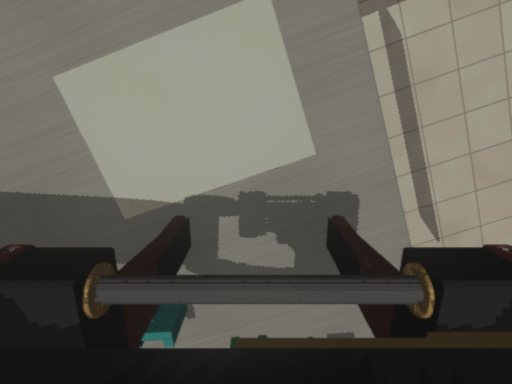

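The moves were refused because each row needs both fields, so the picture only shows the start pose: paper at (185,110), shadow below it. The wrist camera sees the tool's +x side. I'm resending the moves.

>>> {"fn": "step_arm", "kwargs": {
  "deltas": [
    {"translation":[0,0,0],"rotation":[0,0,1]},
    {"translation":[0,0,0],"rotation":[0,0,1]},
    {"translation":[0,0,0],"rotation":[0,0,1]},
    {"translation":[0,0,0],"rotation":[0,0,1]},
    {"translation":[0,0,0],"rotation":[0,0,1]},
    {"translation":[0,0,0],"rotation":[0,0,1]},
    {"translation":[0,0,0],"rotation":[0,0,1]},
    {"translation":[0,0,0],"rotation":[0,0,1]}
  ]
}}

```text
time_s: 0.95
tool_pos: [196.5, 566.8, 233.1]
eef_rot: [0.0, 0.696, 0.718, -0.0]
wrist_force: [-0.3, 0.2, -0.2]
grip_width: 87.7
gripper_force: 0.0
```

>>> {"fn": "step_arm", "kwargs": {
  "deltas": [
    {"translation":[0,0,0],"rotation":[0,0,1]},
    {"translation":[0,0,0],"rotation":[0,0,1]},
    {"translation":[0,0,0],"rotation":[0,0,1]},
    {"translation":[0,0,0],"rotation":[0,0,1]},
    {"translation":[-0.2,0.95,0],"rotation":[0,0,0]},
    {"translation":[-0.2,0.95,0],"rotation":[0,0,0]},
    {"translation":[-0.2,0.95,0],"rotation":[0,0,0]},
    {"translation":[-0.2,0.95,0],"rotation":[0,0,0]}
  ]
}}

```text
time_s: 1.75
tool_pos: [280.7, 484.8, 233.2]
eef_rot: [0.0, 0.876, 0.483, -0.0]
wrist_force: [0.8, 0.8, -0.0]
grip_width: 87.9
gripper_force: 0.0
```

>>> {"fn": "step_arm", "kwargs": {
  "deltas": [
    {"translation":[-0.2,0.95,0],"rotation":[0,0,0]},
    {"translation":[-0.2,0.95,0],"rotation":[0,0,0]},
    {"translation":[-0.2,0.95,0],"rotation":[0,0,0]},
    {"translation":[-0.2,0.95,0],"rotation":[0,0,0]},
    {"translation":[-0.2,0.95,0],"rotation":[0,0,0]},
    {"translation":[-0.2,0.95,0],"rotation":[0,0,0]},
    {"translation":[-0.2,0.95,0],"rotation":[0,0,0]},
    {"translation":[-0.2,0.95,0],"rotation":[0,0,0]}
  ]
}}

```text
time_s: 2.55
tool_pos: [448.0, 322.5, 233.3]
eef_rot: [0.0, 0.876, 0.483, -0.0]
wrist_force: [0.7, 0.6, -0.1]
grip_width: 88.1
gripper_force: 0.0
```

>>> {"fn": "step_arm", "kwargs": {
  "deltas": [
    {"translation":[-0.2,0.95,0],"rotation":[0,0,0]},
    {"translation":[-0.2,0.95,0],"rotation":[0,0,0]},
    {"translation":[-0.2,0.95,0],"rotation":[0,0,0]},
    {"translation":[-0.2,0.95,0],"rotation":[0,0,0]},
    {"translation":[0,0,0],"rotation":[0,0,0]},
    {"translation":[0,0,0],"rotation":[0,0,0]}
  ]
}}

```text
time_s: 3.15
tool_pos: [530.9, 242.1, 233.1]
eef_rot: [-0.0, 0.876, 0.482, -0.001]
wrist_force: [-1.0, 0.7, 0.5]
grip_width: 87.9
gripper_force: 0.0
```

```bash
python3 - <<'E'
from h import *
d=snap("wrist"); np.save("w1.npy",d,allow_pickle=True); cv2.imwrite("pics/w2.png",d["pixels"])
print(np.round(d["T"],3).tolist(),d["fx"],r.read_state())
E
```

```text
[[0.845, -0.516, -0.144, 568.991], [-0.535, -0.814, -0.225, 303.799], [-0.001, 0.267, -0.964, 383.837], [0.0, 0.0, 0.0, 1.0]] 273.55731962308573 {'time_s': 3.2, 'q': array([3.70394758e-01, 4.67493417e-02, 1.27760317e+00, 5.23047567e-04,
       1.81801139e+00, 9.33518936e-01]), 'joint_velocities': array([ 0.01793399, -0.01052009,  0.00108558, -0.00430313,  0.00141513,
       -0.00332369]), 'joint_efforts': array([-8.40834137e-01, -4.23343313e+01, -4.06980801e+01, -2.00022943e-02,
       -7.07270368e-02, -9.67603934e-03]), 'tool_pos': array([530.55005206, 242.679342  , 233.32663912]), 'eef_rot': array([-3.02649203e-04,  8.75706053e-01,  4.82844381e-01, -3.48460234e-04]), 'wrist_force': array([-0.23028413, -0.31498121,  0.22671717]), 'torque': array([-0.08837028,  0.12267139, -0.01671737]), 'gripper_force': 0.0, 'grip_width': 87.8503061994895}
```

View pics/w2.png

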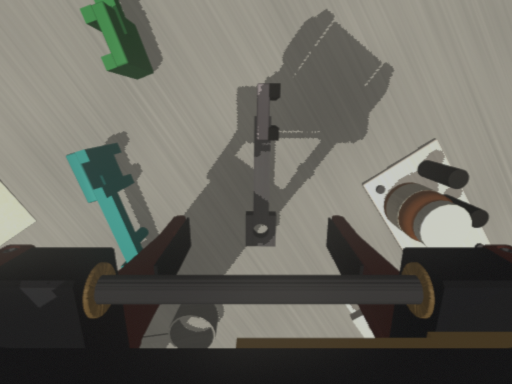

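The wrist view shows the eye at (261,229), the bar running up along column ~262 to the jaw at (268,95), and the jar at right at (445,225).

```bash
cat > arm.py <<'E'
from h import *
import sys
def armpose(d,box,cdark=(20,95)):
    """eye + bar direction from wrist view: bar edges per row by depth z 40..60"""
    W=cloud(d); z=W[...,2]
    x0,y0,x1,y1=box; m=np.zeros(z.shape,bool); m[y0:y1,x0:x1]=True
    m&=(z>40)&(z<60); P=W[m][:,:2]
    return m,P
if __name__=="__main__":
    d=np.load("w1.npy",allow_pickle=True).item()
    m,P=armpose(d,(235,145,285,250)); print(len(P),np.median(cloud(d)[m][:,2]))
    for b in (160,170,180,190,200,220,228,236,243): 
        us=np.nonzero(m[b])[0]; 
        if len(us): print(b,us.min(),us.max(),ray(d,(us.min()+us.max())/2,b,52)[:2].round(1))
    g=cv2.cvtColor(d["pixels"],cv2.COLOR_BGR2GRAY); print(g[219:240,248:276])
E
python3 arm.py
```

```text
2000 51.63698899453726
160 254 270 [543.6 255.6]
170 254 269 [536.4 245.4]
180 254 269 [529.7 234.7]
190 254 269 [522.8 223.8]
200 254 269 [515.8 212.6]
220 246 276 [500.7 189.9]
228 246 275 [494.2 180.7]
236 246 275 [488.1 171.1]
243 246 275 [482.7 162.5]
[[ 56  56  56  55  55  55  56  56  57  57  56  58  57  56  56  56  57  57
   58  57  58  58  58  57  58  58  59  65]
 [ 56  55  56  56  55  55  56  56  56  56  57  57  57  57  57  58  57  58
   58  57  57  57  57  58  58  58  59  64]
 [ 56  56  57  55  55  55  56  55  57  57  56  57  57  56  57  57  57  58
   58  57  58  58  58  59  58  57  59  66]
 [ 56  56  56  56  55  55  56  56  56  58  56  57  57  57  56  57  58  58
   58  57  58  58  58  58  59  57  59  66]
 [ 55  55  55  55  54  56  56  56  57  58  59  61  64  63  60  59  58  57
   57  57  57  58  57  58  59  58  60  66]
 [ 56  55  56  55  54  55  56  57  63  73  80  87  90  91  85  78  71  61
   59  58  57  58  58  58  58  58  59  68]
 [ 56  56  56  55  54  55  57  68  80  89  91  94 107 120 103 112 120  90
   75  60  57  58  58  58  58  58  59  69]
 [ 56  56  56  56  55  5
[... 914 characters left out ...]
 56  55  56  56  53  51  46  45  44  45  45  47  47  47  48  46  47  45
   47  52  55  58  58  58  59  59  70 104]
 [ 55  56  56  55  55  53  50  47  44  45  45  45  45  45  45  46  46  47
   51  54  57  58  58  58  60  62  75 108]
 [ 56  56  56  55  54  55  54  51  48  46  45  46  46  46  46  46  48  51
   54  57  58  58  58  59  67  81  87 110]
 [ 56  57  57  55  54  55  56  55  54  52  50  47  48  48  49  51  54  56
   58  58  57  58  59  61  70  85  90 111]
 [ 56  56  55  56  55  55  56  56  56  55  55  54  54  53  55  55  57  58
   58  57  58  59  61  66  77  85  90 113]
 [ 56  57  56  56  55  56  56  57  56  57  57  56  57  56  56  57  58  58
   58  58  59  61  70  82  84  86  91 114]]
```

>>> {"fn": "step_arm", "kwargs": {
  "deltas": [
    {"translation":[0.18,0.1,1],"rotation":[0,0,0.07]},
    {"translation":[0,0,1],"rotation":[0,0,0]},
    {"translation":[0,0,1],"rotation":[0,0,0]},
    {"translation":[0,0,1],"rotation":[0,0,0]},
    {"translation":[0,0,1],"rotation":[0,0,0]},
    {"translation":[0,0,1],"rotation":[0,0,0]},
    {"translation":[0,0,0.57],"rotation":[0,0,0]},
    {"translation":[0,0,0],"rotation":[0,0,0]}
  ]
}}

```text
time_s: 4.0
tool_pos: [533.6, 245.7, 33.1]
eef_rot: [-0.001, 0.878, 0.479, -0.003]
wrist_force: [0.1, -0.3, 0.4]
grip_width: 88.0
gripper_force: 0.0
```

>>> {"fn": "step_arm", "kwargs": {
  "deltas": [
    {"translation":[0,0,0],"rotation":[0,0,0]},
    {"translation":[0,0,0],"rotation":[0,0,0]},
    {"translation":[0,0,0],"rotation":[0,0,0]},
    {"translation":[0,0,0],"rotation":[0,0,0]},
    {"translation":[0,0,0],"rotation":[0,0,0]},
    {"translation":[0,0,0],"rotation":[0,0,0]},
    {"translation":[0,0,0],"rotation":[0,0,0]},
    {"translation":[0,0,0],"rotation":[0,0,0]}
  ],
  "hand": -1,
  "newtons": 40
}}

```text
time_s: 4.8
tool_pos: [536.4, 245.2, 36.5]
eef_rot: [-0.0, 0.878, 0.478, -0.0]
wrist_force: [1.0, -0.9, 0.0]
grip_width: 27.2
gripper_force: 0.0
```

>>> {"fn": "step_arm", "kwargs": {
  "deltas": [
    {"translation":[0,0,0],"rotation":[0,0,0]},
    {"translation":[0,0,0],"rotation":[0,0,0]},
    {"translation":[0,0,0],"rotation":[0,0,0]},
    {"translation":[0,0,0],"rotation":[0,0,0]}
  ]
}}

```text
time_s: 5.2
tool_pos: [536.4, 245.2, 36.5]
eef_rot: [0.0, 0.878, 0.478, -0.0]
wrist_force: [0.2, -0.3, -0.3]
grip_width: 19.7
gripper_force: 40.0
```

>>> {"fn": "step_arm", "kwargs": {
  "deltas": [
    {"translation":[0,0,-0.3],"rotation":[0,0,0]},
    {"translation":[0,0,-0.6],"rotation":[0,0,0]},
    {"translation":[0,0,-1],"rotation":[0,0,0]},
    {"translation":[0,0,-1],"rotation":[0,0,0]},
    {"translation":[0,0,-1],"rotation":[0,0,0]},
    {"translation":[0,0,-1],"rotation":[0,0,0]},
    {"translation":[0,0,-1],"rotation":[0,0,0]},
    {"translation":[0,0,-0.67],"rotation":[0,0,0]}
  ]
}}

```text
time_s: 6.0
tool_pos: [536.4, 245.4, 236.4]
eef_rot: [0.0, 0.878, 0.478, 0.001]
wrist_force: [-0.1, -0.2, -2.0]
grip_width: 19.5
gripper_force: 40.0
```

>>> {"fn": "step_arm", "kwargs": {
  "deltas": [
    {"translation":[0,0,0],"rotation":[0,0,-0.5]},
    {"translation":[0,0,0],"rotation":[0,0,-0.8]},
    {"translation":[0,0,0],"rotation":[0,0,-1]},
    {"translation":[0,0,0],"rotation":[0,0,-1]},
    {"translation":[0,0,0],"rotation":[0,0,-1]}
  ]
}}

```text
time_s: 6.5
tool_pos: [536.1, 245.3, 233.5]
eef_rot: [-0.0, 0.679, 0.734, -0.0]
wrist_force: [-0.5, -0.3, -3.8]
grip_width: 19.6
gripper_force: 40.0
```

>>> {"fn": "step_arm", "kwargs": {
  "deltas": [
    {"translation":[-0.92,-0.34,0],"rotation":[0,0,0]},
    {"translation":[-0.92,-0.34,0],"rotation":[0,0,0]},
    {"translation":[-0.92,-0.34,0],"rotation":[0,0,0]},
    {"translation":[-0.92,-0.34,0],"rotation":[0,0,0]},
    {"translation":[-0.92,-0.34,0],"rotation":[0,0,0]},
    {"translation":[-0.92,-0.34,0],"rotation":[0,0,0]},
    {"translation":[-0.92,-0.34,0],"rotation":[0,0,0]},
    {"translation":[-0.92,-0.34,0],"rotation":[0,0,0]}
  ]
}}

```text
time_s: 7.3
tool_pos: [470.0, 18.3, 233.7]
eef_rot: [-0.0, 0.681, 0.732, -0.0]
wrist_force: [0.2, -0.8, -2.4]
grip_width: 19.6
gripper_force: 40.0
```

>>> {"fn": "step_arm", "kwargs": {
  "deltas": [
    {"translation":[0,0,0],"rotation":[0,0,0]},
    {"translation":[0,0,0],"rotation":[0,0,0]},
    {"translation":[0,0,0],"rotation":[0,0,0]}
  ]
}}

```text
time_s: 7.6
tool_pos: [470.8, 19.9, 233.6]
eef_rot: [-0.0, 0.681, 0.732, 0.0]
wrist_force: [-0.4, 0.8, -2.7]
grip_width: 19.4
gripper_force: 40.0
```

```bash
python3 - <<'E'
from h import *
d=snap("wrist"); np.save("w3.npy",d,allow_pickle=True); cv2.imwrite("pics/w3.png",d["pixels"])
s=r.read_state();print(s["tool_pos"],s["eef_rot"],s["q"])
E
```

```text
[470.86148239  20.07003201 233.57243134] [-2.48136588e-04  6.80982870e-01  7.32299302e-01  4.19919785e-05] [-2.98878197e-02 -2.55282160e-01  1.55853963e+00  4.04551562e-04
  1.83865319e+00 -1.02369142e-01]
```

View pics/w3.png

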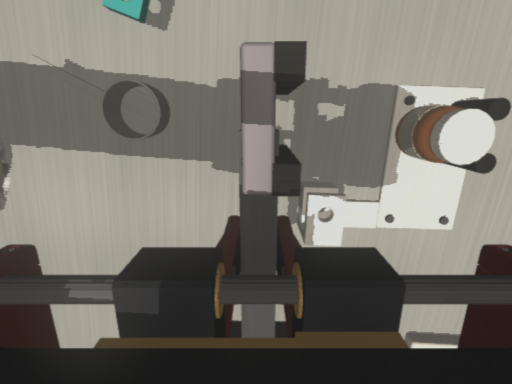

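The fork's upper ear spans about (306–344, 196–245) with its hole at (325,214). The plate runs from (402,87) to (452,230). The arm is held with its bar up the middle of the picture.

```bash
cat > fx.py <<'E'
from h import *
import sys
d=np.load(sys.argv[1],allow_pickle=True).item(); W=cloud(d); z=W[...,2]; I=d["pixels"]; g=cv2.cvtColor(I,cv2.COLOR_BGR2GRAY).astype(int)
def fit(pts,nm):
    P=np.array(pts); c=P.mean(0); vx=np.linalg.svd(P-c)[2][0]; a=np.degrees(np.arctan2(vx[1],vx[0]))%180
    res=np.abs((P-c)@[-vx[1],vx[0]]); print(nm,"ang",a.round(2),"c",c.round(1),"res",res.max().round(2)); return c,a
def cross(line,th=None):
    line=line.astype(float); k=np.argmax(np.abs(np.diff(line))); return k+.5
# plate left edge (fixture y=93 side) rows 100..190
fit([ray(d,360+cross(g[v,360:410]),v,8)[:2] for v in range(150,190,2)],"plateL")
fit([ray(d,u,222+cross(g[222:240,u]),8)[:2] for u in range(388,448,3)],"plateB")
# fork top: depth mask
m=np.zeros(z.shape,bool); m[185:262,295:360]=True; m&=(z>62)&(z<78)
print("fork z",np.median(z[m]))
L=[];Rr=[]
for v in range(204,240,2):
    us=np.nonzero(m[v])[0]; L.append(ray(d,us.min()-.5,v,70)[:2]); Rr.append(ray(d,us.max()+.5,v,70)[:2])
fit(L,"forkL"); fit(Rr,"forkR")
T=[]
for u in range(310,340,2):
    vs=np.nonzero(m[:,u])[0]; T.append(ray(d,u,vs.min()-.5,70)[:2])
fit(T,"forkTop(x=-25)")
print(g[204:226,312:338])
for c in ((325,214),): print(ray(d,*c,70))
E
python3 fx.py w3.npy
```

```text
plateL ang 79.26 c [661.5  32.5] res 13.35
plateB ang 3.76 c [710.3 -51.1] res 6.96
fork z 69.61518665218881
forkL ang 91.94 c [531.4 -29.8] res 0.8
forkR ang 92.22 c [578.7 -26.4] res 0.5
forkTop(x=-25) ang 1.75 c [549.7   7.3] res 0.62
[[218 218 218 218 218 218 218 218 218 218 218 218 218 218 218 218 218 218
  218 218 218 218 218 218 219 218]
 [218 218 218 218 218 218 218 219 218 218 218 218 218 218 218 218 218 218
  218 218 219 218 218 218 219 219]
 [218 218 218 218 218 218 218 218 218 218 218 217 216 215 217 217 217 217
  218 218 218 218 218 218 219 218]
 [218 218 218 218 218 218 218 218 218 216 208 193 180 178 200 206 208 209
  214 217 218 218 218 218 218 218]
 [218 218 218 218 218 218 218 218 212 185 140 126 136 167 206 215 215 206
  198 211 217 218 218 218 218 218]
 [218 218 218 218 218 218 218 212 186 140 104 111 153 196 214 217 213 198
  170 182 208 217 218 218 218 218]
 [218 218 218 218 218 217 211 183 133 106 102 120 160 204 212 200 170 160
  150 147 177 212 218 218 219 219]
 [218 218 218 218 217 214 190 136 111 112 120 136 152 165 166 160 151 150
  144 130 154 202 217 218
[... 877 characters left out ...]
218]
 [153 179 215 218 218 217 212 187 149 117 102  96  94  94  95  99 108 129
  164 196 214 218 218 218 218 219]
 [153 179 215 218 218 218 217 213 194 167 144 119 108 108 114 132 159 188
  206 215 218 218 219 218 219 218]
 [154 179 215 218 218 218 218 217 215 210 197 181 176 178 180 191 203 213
  217 218 218 218 218 218 218 219]
 [152 179 215 218 218 218 218 218 218 217 216 214 214 214 214 215 216 218
  218 218 219 218 218 219 218 218]
 [153 177 213 218 218 218 218 218 218 218 218 218 218 218 218 218 218 218
  218 218 218 219 218 218 218 219]
 [150 157 187 216 218 218 218 218 218 218 218 218 218 218 218 218 218 218
  218 218 218 219 218 218 219 218]]
[554.45715428 -18.82693742  70.        ]
```

>>> {"fn": "step_arm", "kwargs": {
  "deltas": [
    {"translation":[0,0,0],"rotation":[0,0,0.25]},
    {"translation":[0.9,0.685,0],"rotation":[0,0,0]},
    {"translation":[0.9,0.685,0],"rotation":[0,0,0]},
    {"translation":[0.9,0.685,0],"rotation":[0,0,0]},
    {"translation":[0.9,0.685,0],"rotation":[0,0,0]},
    {"translation":[0,0,0],"rotation":[0,0,0]},
    {"translation":[0,0,0],"rotation":[0,0,0]}
  ]
}}

```text
time_s: 8.35
tool_pos: [549.1, 131.2, 232.7]
eef_rot: [-0.001, 0.694, 0.72, -0.001]
wrist_force: [0.3, -0.7, -3.0]
grip_width: 19.3
gripper_force: 40.0
```

>>> {"fn": "step_arm", "kwargs": {
  "deltas": [
    {"translation":[0,0,1],"rotation":[0,0,0]},
    {"translation":[0,0,1],"rotation":[0,0,0]},
    {"translation":[0,0,1],"rotation":[0,0,0]},
    {"translation":[0,0,1],"rotation":[0,0,0]},
    {"translation":[0,0,1],"rotation":[0,0,0]},
    {"translation":[0,0,0.7],"rotation":[0,0,0]},
    {"translation":[0,0,0],"rotation":[0,0,0]},
    {"translation":[0,0,0],"rotation":[0,0,0]}
  ]
}}

```text
time_s: 9.15
tool_pos: [549.1, 129.6, 63.4]
eef_rot: [0.0, 0.695, 0.719, 0.0]
wrist_force: [0.3, 0.3, -2.9]
grip_width: 19.5
gripper_force: 40.0
```

```bash
python3 - <<'E'
from h import *
s=r.read_state();print(s["tool_pos"],s["eef_rot"],s["wrist_force"],s["torque"])
E
```

```text
[549.08823764 129.55996216  63.36844143] [9.27766912e-05 6.95127062e-01 7.18886889e-01 1.81735805e-05] [ 0.2925998   0.29244186 -2.8561476 ] [-0.04478253  0.0430278   0.0705628 ]
```

>>> {"fn": "step_arm", "kwargs": {
  "deltas": [
    {"translation":[0,0,0.43],"rotation":[0,0,0]},
    {"translation":[0,0,0.4],"rotation":[0,0,0]},
    {"translation":[0,0,0],"rotation":[0,0,0]},
    {"translation":[0,0,0],"rotation":[0,0,0]},
    {"translation":[-0.46,0,0],"rotation":[0,0,0]},
    {"translation":[0,0,0],"rotation":[0,0,0]},
    {"translation":[0,0,0],"rotation":[0,0,0]}
  ]
}}

```text
time_s: 9.85
tool_pos: [549.8, 115.6, 37.9]
eef_rot: [0.0, 0.695, 0.719, 0.0]
wrist_force: [0.9, -0.5, -4.1]
grip_width: 19.5
gripper_force: 40.0
```

>>> {"fn": "step_arm", "kwargs": {
  "deltas": [
    {"translation":[-0.46,0,0],"rotation":[0,0,0]},
    {"translation":[-0.46,0,0],"rotation":[0,0,0]},
    {"translation":[-0.46,0,0],"rotation":[0,0,0]},
    {"translation":[-0.46,0,0],"rotation":[0,0,0]},
    {"translation":[0,0,0],"rotation":[0,0,0]},
    {"translation":[0,0,0],"rotation":[0,0,0]},
    {"translation":[0,0,0],"rotation":[0,0,0]}
  ]
}}

```text
time_s: 10.55
tool_pos: [551.6, 61.1, 37.7]
eef_rot: [0.0, 0.695, 0.719, 0.0]
wrist_force: [-0.2, -0.4, -3.3]
grip_width: 19.8
gripper_force: 40.0
```

>>> {"fn": "step_arm", "kwargs": {
  "deltas": [
    {"translation":[0,0,0.04],"rotation":[0,0,0]},
    {"translation":[0,0,0],"rotation":[0,0,0]},
    {"translation":[0,0,0],"rotation":[0,0,0]}
  ]
}}

```text
time_s: 10.85
tool_pos: [551.5, 61.3, 36.5]
eef_rot: [-0.0, 0.695, 0.719, -0.0]
wrist_force: [-0.5, -0.3, -3.1]
grip_width: 20.0
gripper_force: 40.0
```

>>> {"fn": "step_arm", "kwargs": {
  "deltas": [
    {"translation":[0,0,0],"rotation":[0,0,0]},
    {"translation":[0,0,0],"rotation":[0,0,0]},
    {"translation":[0,0,0],"rotation":[0,0,0]},
    {"translation":[0,0,0],"rotation":[0,0,0]},
    {"translation":[0,0,0],"rotation":[0,0,0]},
    {"translation":[0,0,0],"rotation":[0,0,0]},
    {"translation":[0,0,0],"rotation":[0,0,0]},
    {"translation":[0,0,0],"rotation":[0,0,0]}
  ],
  "hand": 0.3
}}

```text
time_s: 11.65
tool_pos: [551.6, 61.0, 36.5]
eef_rot: [0.0, 0.695, 0.719, 0.0]
wrist_force: [1.0, -0.9, -0.1]
grip_width: 57.2
gripper_force: 0.0
```

>>> {"fn": "step_arm", "kwargs": {
  "deltas": [
    {"translation":[0,0,-0.3],"rotation":[0,0,0]},
    {"translation":[0,0,-0.7],"rotation":[0,0,0]},
    {"translation":[0,0,-1],"rotation":[0,0,0]},
    {"translation":[0,0,-1],"rotation":[0,0,0]},
    {"translation":[0,0,-1],"rotation":[0,0,0]},
    {"translation":[0,0,-1],"rotation":[0,0,0]},
    {"translation":[0,0,-1],"rotation":[0,0,0]},
    {"translation":[0,0,-1],"rotation":[0,0,0]}
  ]
}}

```text
time_s: 12.45
tool_pos: [551.4, 61.0, 248.7]
eef_rot: [0.0, 0.695, 0.719, 0.0]
wrist_force: [0.0, -0.5, -0.3]
grip_width: 56.8
gripper_force: 0.0
```

>>> {"fn": "step_arm", "kwargs": {
  "deltas": [
    {"translation":[-1,0,0],"rotation":[0,0,0]},
    {"translation":[-1,0,0],"rotation":[0,0,0]},
    {"translation":[0,0,0],"rotation":[0,0,0]},
    {"translation":[0,0,0],"rotation":[0,0,0]},
    {"translation":[0,0,0],"rotation":[0,0,0]}
  ],
  "hand": 1
}}

```text
time_s: 12.95
tool_pos: [553.6, 1.7, 246.8]
eef_rot: [-0.0, 0.695, 0.719, 0.0]
wrist_force: [0.3, 0.5, -0.2]
grip_width: 87.6
gripper_force: 0.0
```

```bash
python3 - <<'E'
from h import *
d=snap("wrist"); np.save("w4.npy",d,allow_pickle=True); I=d["pixels"]
big=cv2.resize(I[150:270,210:310],(500,600),interpolation=cv2.INTER_NEAREST); cv2.imwrite("pics/w4.png",np.hstack([big,cv2.resize(I[0:260,200:330],(300,600))]))
s=r.read_state();print(s["tool_pos"],s["eef_rot"],s["q"],s["grip_width"])
E
```

```text
[553.56466451   1.87652998 246.65285451] [-1.17416676e-04  6.94639094e-01  7.19358394e-01  1.27910798e-04] [-5.82810817e-02 -3.11721207e-02  1.33232699e+00  3.60085789e-04
  1.84044923e+00 -9.31453077e-02] 87.71664102297596
```

View pics/w4.png

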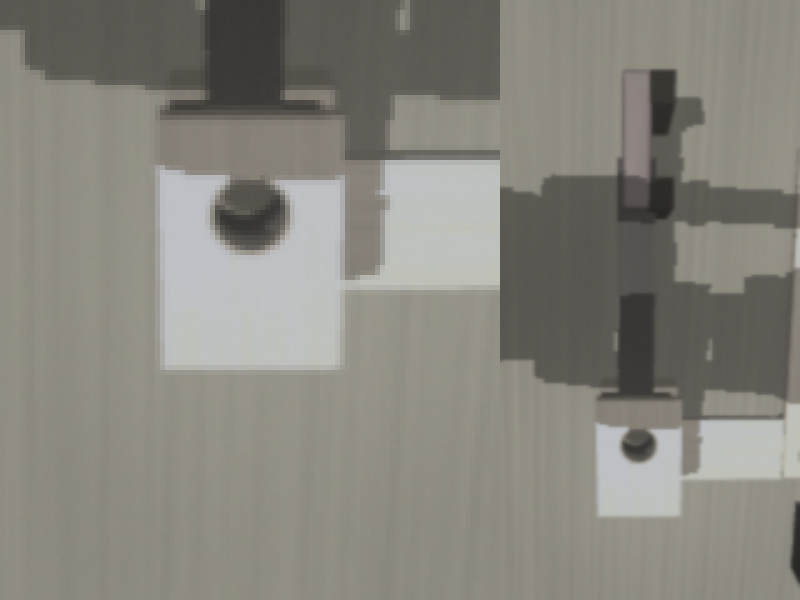

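The crop shows the lug sitting in the gap and the eye lined up under the fork hole (hole at crop (251,214), bar at column 245). Moving to view the long pin.

>>> {"fn": "step_arm", "kwargs": {
  "deltas": [
    {"translation":[-0.88,-0.42,0],"rotation":[0,0,0]},
    {"translation":[-0.88,-0.42,0],"rotation":[0,0,0]},
    {"translation":[-0.88,-0.42,0],"rotation":[0,0,0]},
    {"translation":[-0.88,-0.42,0],"rotation":[0,0,0]},
    {"translation":[-0.88,-0.42,0],"rotation":[0,0,0]},
    {"translation":[-0.88,-0.42,0],"rotation":[0,0,0]},
    {"translation":[-0.88,-0.42,0],"rotation":[0,0,0]},
    {"translation":[-0.88,-0.42,0],"rotation":[0,0,0]}
  ]
}}

```text
time_s: 13.8
tool_pos: [459.8, -213.6, 246.7]
eef_rot: [0.0, 0.694, 0.72, 0.0]
wrist_force: [-0.5, 0.2, -0.6]
grip_width: 87.8
gripper_force: 0.0
```

>>> {"fn": "step_arm", "kwargs": {
  "deltas": [
    {"translation":[-0.88,-0.42,0],"rotation":[0,0,0]},
    {"translation":[-0.88,-0.42,0],"rotation":[0,0,0]},
    {"translation":[0,0,0],"rotation":[0,0,0]},
    {"translation":[0,0,0],"rotation":[0,0,0]},
    {"translation":[0,0,0],"rotation":[0,0,0]}
  ]
}}

```text
time_s: 14.3
tool_pos: [437.3, -266.0, 246.6]
eef_rot: [-0.0, 0.694, 0.72, 0.0]
wrist_force: [0.9, 0.9, -0.1]
grip_width: 88.2
gripper_force: 0.0
```

```bash
python3 - <<'E'
from h import *
d=np.load("w4.npy",allow_pickle=True).item(); g=cv2.cvtColor(d["pixels"],cv2.COLOR_BGR2GRAY)
m=np.zeros_like(g); m[183:203,248:274]=(g[183:203,248:274]<165); m[:186]=0
vs,us=np.nonzero(m); print("hole px",us.min(),us.max(),vs.min(),vs.max(),us.mean(),vs.mean(), ray(d,(us.min()+us.max())/2,(vs.min()+vs.max())/2,70))
print(g[183:203:1,250:272])
d=snap("wrist"); np.save("w5.npy",d,allow_pickle=True); cv2.imwrite("pics/w5.png",d["pixels"])
W=cloud(d); z=W[...,2]; m=((z>80)&(z<100)); m[260:]=0
n,lab,st,c=cv2.connectedComponentsWithStats(m.astype(np.uint8))
for i in range(1,n):
    if st[i,4]>100: print(st[i],c[i],np.median(z[lab==i]),ray(d,*c[i],92),ray(d,st[i,0]+(st[i,2]-1)/2,st[i,1]+(st[i,3]-1)/2,92))
s=r.read_state();print(s["tool_pos"],s["eef_rot"],s["q"])
E
```

```text
hole px 252 267 186 200 259.5742574257426 192.71782178217822 [554.95572815 -20.01708201  70.        ]
[[130 129 130 132 132 130 128 128 129 129 130 129 131 130 130 131 130 130
  129 133 131 129]
 [138 137 138 139 139 135 128 128 129 130 130 131 129 130 131 130 131 130
  130 133 131 129]
 [182 183 183 183 182 165 128 122 126 125 129 129 118 126 133 138 139 138
  137 140 139 138]
 [192 191 192 190 183 155 109  99  94  94  96  95  97 119 149 172 181 183
  183 183 184 183]
 [192 192 191 184 162 122  90  85  84  84  83  84  85  92 113 150 180 190
  191 192 192 192]
 [192 191 186 162 124  92  83  82  83  83  84  82  82  82  86 104 145 182
  191 193 192 192]
 [192 190 177 141 107  86  82  82  82  82  83  82  82  81  75  73 111 163
  189 193 192 192]
 [192 187 165 122 111  95  86  84  83  83  83  83  82  77  66  63  94 146
  183 192 192 192]
 [192 182 145  89  93 105  96  89  84  85  83  82  76  65  58  60  80 128
  178 192 192 192]
 [191 180 141  77  63  71  79  90  92  93  82  70  60  56  57  66  84 127
  177 191 193 192]
 [192 179 138  81  56  55  58  62  65  64  60  56  54  57  64  75  9
[... 839 characters left out ...]
193
  192 193 192 192]]
[221 116  26  27 550] [233.34       128.85818182] 83.62224217136367 [ 407.17696274 -209.45585358   92.        ] [ 407.35311383 -209.60111673   92.        ]
[247 183  26  27 516] [259.43604651 196.13178295] 91.59550689799306 [ 438.40505364 -285.08172124   92.        ] [ 438.47377801 -284.91883041   92.        ]
[180 195  25  23 449] [191.61024499 206.15367483] 83.58636109815728 [ 359.02019929 -300.16669672   92.        ] [ 359.48446511 -299.95960645   92.        ]
[ 437.28796771 -265.92548281  246.58928961] [-4.13756050e-05  6.94349157e-01  7.19638247e-01  2.00275969e-04] [-6.13124011e-01 -1.43016602e-01  1.43785986e+00  4.24578732e-04
  1.84676955e+00 -6.48774405e-01]
```

View pics/w5.png

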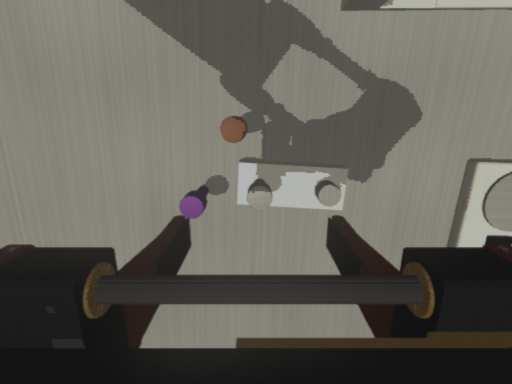

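Pin head is at (259,196), i.e. world (438.4,-285), with top z ≈ 92. The purple decoy at (191,206) and brown at (233,129) are clear of a partly opened gripper.

>>> {"fn": "step_arm", "kwargs": {
  "deltas": [
    {"translation":[-0.64,0.01,0],"rotation":[0,0,0]},
    {"translation":[0,0,0.6],"rotation":[0,0,0]},
    {"translation":[0,0,0.8],"rotation":[0,0,0]},
    {"translation":[0,0,1],"rotation":[0,0,0]},
    {"translation":[0,0,1],"rotation":[0,0,0]},
    {"translation":[0,0,0.6],"rotation":[0,0,0]},
    {"translation":[0,0,0],"rotation":[0,0,0]},
    {"translation":[0,0,0],"rotation":[0,0,0]}
  ],
  "hand": 0.14
}}

```text
time_s: 15.15
tool_pos: [437.8, -286.6, 126.9]
eef_rot: [-0.0, 0.695, 0.719, -0.0]
wrist_force: [0.2, -0.5, 0.2]
grip_width: 50.3
gripper_force: 0.0
```

>>> {"fn": "step_arm", "kwargs": {
  "deltas": [
    {"translation":[0,0,0.5],"rotation":[0,0,0]},
    {"translation":[0,0,0.5],"rotation":[0,0,0]},
    {"translation":[0,0,0.5],"rotation":[0,0,0]},
    {"translation":[0,0,0],"rotation":[0,0,0]},
    {"translation":[0,0,0],"rotation":[0,0,0]},
    {"translation":[0,0,0],"rotation":[0,0,0]}
  ]
}}

```text
time_s: 15.75
tool_pos: [437.9, -286.4, 82.1]
eef_rot: [0.0, 0.695, 0.719, 0.0]
wrist_force: [0.3, 1.2, 0.9]
grip_width: 49.7
gripper_force: 0.0
```

>>> {"fn": "step_arm", "kwargs": {
  "deltas": [
    {"translation":[0.04,0,0.07],"rotation":[0,0,0]},
    {"translation":[0,0,0],"rotation":[0,0,0]},
    {"translation":[0,0,0],"rotation":[0,0,0]}
  ]
}}

```text
time_s: 16.05
tool_pos: [437.7, -285.1, 79.7]
eef_rot: [0.0, 0.695, 0.719, 0.0]
wrist_force: [-0.5, -0.4, 0.6]
grip_width: 49.9
gripper_force: 0.0
```

>>> {"fn": "step_arm", "kwargs": {
  "deltas": [
    {"translation":[0,0,0],"rotation":[0,0,0]},
    {"translation":[0,0,0],"rotation":[0,0,0]},
    {"translation":[0,0,0],"rotation":[0,0,0]},
    {"translation":[0,0,0],"rotation":[0,0,0]},
    {"translation":[0,0,0],"rotation":[0,0,0]},
    {"translation":[0,0,0],"rotation":[0,0,0]}
  ],
  "hand": -1,
  "newtons": 30
}}

```text
time_s: 16.65
tool_pos: [437.6, -285.1, 79.5]
eef_rot: [0.0, 0.695, 0.719, -0.0]
wrist_force: [0.7, -0.7, -0.2]
grip_width: 29.6
gripper_force: 29.9
```

>>> {"fn": "step_arm", "kwargs": {
  "deltas": [
    {"translation":[0,0,-0.3],"rotation":[0,0,0]},
    {"translation":[0,0,-0.6],"rotation":[0,0,0]},
    {"translation":[0,0,-1],"rotation":[0,0,0]},
    {"translation":[0,0,-1],"rotation":[0,0,0]},
    {"translation":[0,0,-0.8],"rotation":[0,0,0]},
    {"translation":[0,0,0],"rotation":[0,0,0]},
    {"translation":[0,0,0],"rotation":[0,0,0]}
  ]
}}

```text
time_s: 17.35
tool_pos: [437.6, -285.1, 190.2]
eef_rot: [0.0, 0.695, 0.719, -0.0]
wrist_force: [-0.1, -0.0, -1.5]
grip_width: 29.5
gripper_force: 29.9
```

>>> {"fn": "step_arm", "kwargs": {
  "deltas": [
    {"translation":[0.5,0.24,0],"rotation":[0,0,0]},
    {"translation":[0.9,0.433,0],"rotation":[0,0,0]},
    {"translation":[0.9,0.433,0],"rotation":[0,0,0]},
    {"translation":[0.9,0.433,0],"rotation":[0,0,0]},
    {"translation":[0.9,0.433,0],"rotation":[0,0,0]},
    {"translation":[0.9,0.433,0],"rotation":[0,0,0]},
    {"translation":[0.9,0.433,0],"rotation":[0,0,0]},
    {"translation":[0.9,0.433,0],"rotation":[0,0,0]}
  ]
}}

```text
time_s: 18.15
tool_pos: [528.2, -76.5, 187.7]
eef_rot: [-0.002, 0.695, 0.719, -0.001]
wrist_force: [-0.2, -1.8, -1.5]
grip_width: 29.4
gripper_force: 29.9
```

>>> {"fn": "step_arm", "kwargs": {
  "deltas": [
    {"translation":[0.9,0.433,0],"rotation":[0,0,0]},
    {"translation":[0.9,0.433,0],"rotation":[0,0,0]},
    {"translation":[0.1,0.05,0],"rotation":[0,0,0]},
    {"translation":[0,0,0.5],"rotation":[0,0,0]},
    {"translation":[0,0,0.5],"rotation":[0,0,0]},
    {"translation":[0,0,0],"rotation":[0,0,0]},
    {"translation":[0,0,0],"rotation":[0,0,0]},
    {"translation":[0,0,0],"rotation":[0,0,0]}
  ]
}}

```text
time_s: 18.95
tool_pos: [554.2, -20.7, 160.8]
eef_rot: [0.0, 0.695, 0.719, 0.0]
wrist_force: [0.4, -0.4, -1.5]
grip_width: 28.9
gripper_force: 29.9
```

```bash
python3 - <<'E'
from h import *
s=r.read_state();print(s["tool_pos"],s["eef_rot"],s["wrist_force"],s["torque"])
a=snap("side")["pixels"][130:330,210:410]; b=snap("top")["pixels"][120:220,250:370]
cv2.imwrite("pics/s5.png",np.hstack([cv2.resize(a,(500,500)),cv2.resize(b,(300,500))]))
E
```

```text
[554.21908449 -20.65539646 160.76022065] [2.30887215e-04 6.95370013e-01 7.18651848e-01 1.14225220e-04] [ 0.43625682 -0.40412264 -1.53617918] [-0.04932142  0.09344097  0.02545507]
```

View pics/s5.png

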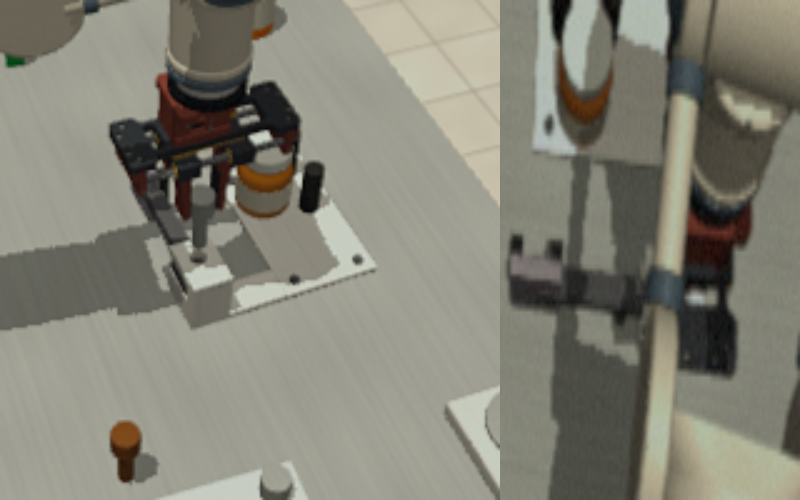

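The side crop shows the long pin hanging from the fingers at (203,205), with its tip just above the fork hole at (200,257). The arm and jar are in place.

>>> {"fn": "step_arm", "kwargs": {
  "deltas": [
    {"translation":[0.025,0.01,0.3],"rotation":[0,0,0]},
    {"translation":[0,0,0.3],"rotation":[0,0,0]},
    {"translation":[0,0,0.2],"rotation":[0,0,0]},
    {"translation":[0,0,0.2],"rotation":[0,0,0]},
    {"translation":[0,0,0],"rotation":[0,0,0]},
    {"translation":[0,0,0],"rotation":[0,0,0]}
  ]
}}

```text
time_s: 19.65
tool_pos: [554.4, -19.1, 130.2]
eef_rot: [-0.0, 0.695, 0.719, -0.0]
wrist_force: [-0.7, 1.0, -1.4]
grip_width: 28.9
gripper_force: 29.9
```

>>> {"fn": "step_arm", "kwargs": {
  "deltas": [
    {"translation":[0,0,0.2],"rotation":[0,0,0]},
    {"translation":[0,0,0.2],"rotation":[0,0,0]},
    {"translation":[0,0,0],"rotation":[0,0,0]},
    {"translation":[0,0,0],"rotation":[0,0,0]}
  ]
}}

```text
time_s: 20.05
tool_pos: [554.4, -19.1, 118.0]
eef_rot: [-0.0, 0.695, 0.719, -0.0]
wrist_force: [0.4, 0.2, -1.6]
grip_width: 29.6
gripper_force: 29.9
```

>>> {"fn": "step_arm", "kwargs": {
  "deltas": [
    {"translation":[0,0,0.15],"rotation":[0,0,0]},
    {"translation":[0,0,0.15],"rotation":[0,0,0]},
    {"translation":[0,0,0],"rotation":[0,0,0]},
    {"translation":[0,0,0],"rotation":[0,0,0]}
  ]
}}

```text
time_s: 20.45
tool_pos: [554.5, -19.1, 109.1]
eef_rot: [-0.0, 0.695, 0.719, -0.0]
wrist_force: [1.2, 0.9, -2.8]
grip_width: 29.2
gripper_force: 29.9
```

>>> {"fn": "step_arm", "kwargs": {
  "deltas": [
    {"translation":[0,0,0.15],"rotation":[0,0,0]},
    {"translation":[0,0,0.15],"rotation":[0,0,0]},
    {"translation":[0,0,0],"rotation":[0,0,0]},
    {"translation":[0,0,0],"rotation":[0,0,0]}
  ]
}}

```text
time_s: 20.85
tool_pos: [554.5, -19.1, 100.0]
eef_rot: [-0.0, 0.695, 0.719, 0.0]
wrist_force: [1.1, 2.0, -2.9]
grip_width: 29.3
gripper_force: 29.9
```

>>> {"fn": "step_arm", "kwargs": {
  "deltas": [
    {"translation":[0,0,0.15],"rotation":[0,0,0]},
    {"translation":[0,0,0.15],"rotation":[0,0,0]},
    {"translation":[0,0,0],"rotation":[0,0,0]},
    {"translation":[0,0,0],"rotation":[0,0,0]}
  ]
}}

```text
time_s: 21.25
tool_pos: [554.6, -19.0, 90.9]
eef_rot: [-0.0, 0.695, 0.719, 0.0]
wrist_force: [2.7, 2.1, -3.5]
grip_width: 29.4
gripper_force: 29.9
```

>>> {"fn": "step_arm", "kwargs": {
  "deltas": [
    {"translation":[0,0,0.1],"rotation":[0,0,0]},
    {"translation":[0,0,0.1],"rotation":[0,0,0]},
    {"translation":[0,0,0],"rotation":[0,0,0]},
    {"translation":[0,0,0],"rotation":[0,0,0]}
  ]
}}

```text
time_s: 21.65
tool_pos: [554.8, -19.1, 85.4]
eef_rot: [0.0, 0.695, 0.719, 0.0]
wrist_force: [3.0, 3.0, -1.8]
grip_width: 29.3
gripper_force: 29.9
```

>>> {"fn": "step_arm", "kwargs": {
  "deltas": [
    {"translation":[0,0,0.05],"rotation":[0,0,0]},
    {"translation":[0,0,0],"rotation":[0,0,0]},
    {"translation":[0,0,0],"rotation":[0,0,0]}
  ]
}}

```text
time_s: 21.95
tool_pos: [554.8, -19.1, 84.2]
eef_rot: [0.0, 0.695, 0.719, 0.0]
wrist_force: [4.6, 4.5, 1.1]
grip_width: 29.2
gripper_force: 29.9
```

>>> {"fn": "step_arm", "kwargs": {
  "deltas": [
    {"translation":[0,0,0.03],"rotation":[0,0,0]},
    {"translation":[0,0,0],"rotation":[0,0,0]},
    {"translation":[0,0,0],"rotation":[0,0,0]}
  ]
}}

```text
time_s: 22.25
tool_pos: [554.8, -19.1, 83.7]
eef_rot: [0.0, 0.695, 0.719, 0.0]
wrist_force: [2.6, 3.8, 3.7]
grip_width: 29.4
gripper_force: 29.9
```

>>> {"fn": "step_arm", "kwargs": {
  "deltas": [
    {"translation":[0,0,0],"rotation":[0,0,0]},
    {"translation":[0,0,0],"rotation":[0,0,0]},
    {"translation":[0,0,0],"rotation":[0,0,0]},
    {"translation":[0,0,0],"rotation":[0,0,0]},
    {"translation":[0,0,0],"rotation":[0,0,0]},
    {"translation":[0,0,0],"rotation":[0,0,0]}
  ],
  "hand": 0.14
}}

```text
time_s: 22.85
tool_pos: [554.4, -19.3, 82.9]
eef_rot: [-0.0, 0.695, 0.719, -0.0]
wrist_force: [-0.0, -0.0, 0.7]
grip_width: 50.1
gripper_force: 0.0
```

>>> {"fn": "step_arm", "kwargs": {
  "deltas": [
    {"translation":[0,0,-0.3],"rotation":[0,0,0]},
    {"translation":[0,0,-0.6],"rotation":[0,0,0]},
    {"translation":[0,0,-1],"rotation":[0,0,0]},
    {"translation":[0,0,-1],"rotation":[0,0,0]},
    {"translation":[0,0,-1],"rotation":[0,0,0]},
    {"translation":[0,0,-1],"rotation":[0,0,0]},
    {"translation":[0,0,-0.5],"rotation":[0,0,0]}
  ]
}}

```text
time_s: 23.55
tool_pos: [555.1, -19.2, 249.2]
eef_rot: [0.002, 0.695, 0.719, 0.002]
wrist_force: [0.5, 0.1, -0.2]
grip_width: 50.4
gripper_force: 0.0
```

>>> {"fn": "step_arm", "kwargs": {
  "deltas": [
    {"translation":[1,0,0],"rotation":[0,0,0]},
    {"translation":[1,0,0],"rotation":[0,0,0]},
    {"translation":[0,0,0],"rotation":[0,0,0]},
    {"translation":[0,0,0],"rotation":[0,0,0]},
    {"translation":[0,0,0],"rotation":[0,0,0]}
  ],
  "hand": 1
}}

```text
time_s: 24.05
tool_pos: [552.4, 40.1, 244.7]
eef_rot: [-0.0, 0.695, 0.719, -0.0]
wrist_force: [1.0, -0.5, 0.2]
grip_width: 86.0
gripper_force: 0.0
```

```bash
python3 - <<'E'
from h import *
d=snap("wrist"); W=cloud(d); z=W[...,2]; m=((z>80)&(z<115)); m[:130]=0; m[265:]=0; m[:,:225]=0; m[:,300:]=0
n,lab,st,c=cv2.connectedComponentsWithStats(m.astype(np.uint8))
for i in range(1,n):
    if st[i,4]>60: print(st[i],c[i],np.median(z[lab==i]),ray(d,*c[i],96))
e=((z>62)&(z<78)); e[:130]=0; e[265:]=0;e[:,:225]=0;e[:,300:]=0; print("ear",np.median(z[e]))
print(r.read_state()["tool_pos"],r.read_state()["wrist_force"])
a=snap("side")["pixels"][130:290,210:390]; b=d["pixels"][20:270,200:400]
cv2.imwrite("pics/fin.png",np.hstack([cv2.resize(a,(450,400)),cv2.resize(b,(320,400))]))
E
```

```text
[247 215  25  28 537] [259.4264432  228.59217877] 95.46433181531972 [554.69817772 -17.40136427  96.        ]
ear 69.62096408764944
[552.46130025  39.9707493  244.71994152] [-0.24850283  0.38476335 -0.05522106]
```

View pics/fin.png

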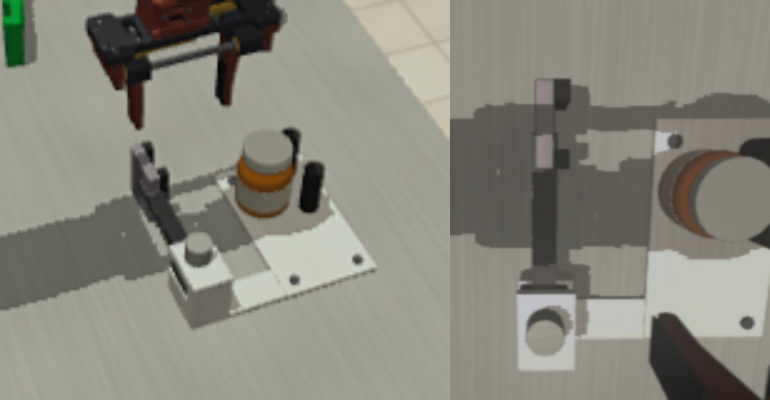

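The pin head (wrist crop (545,333)) sits flush on the ear: its top is at z ≈ 95.5–96 with the ear at 70, so it is home. The arm stands straight in the fork, the jar hasn't been disturbed, and the gripper is clear.

```bash
python3 -c "
from bench import r
print(r.close_job())"
```

```text
the job is handed in; nothing more can be done
None
```

The clamp arm is refitted in the fork and the long pin is fully home on the upper ear. Everything is released, the jar and short pin were left alone, and the job was handed in at about 24 s; no verdict came back.

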